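# Set out a soldering place

### The arm

A 6-joint arm with a two-finger parallel gripper is mounted at the origin on the work surface. World frame = base frame: x ahead of the robot, y to its left, z up, the work surface at z = 0. Lengths are in m, angles in degrees, forces in N, time in s.
With the tool pointing down it reaches from about 0.375 to 0.9 m from the base axis. Payload 3.1 kg.
Tool frame: the origin (TCP) lies on the centre line of the jaws, within the pads' length; the fingertips stand 17 mm ahead of it and the grasp point (between the pads) lies 2 mm behind it; z points along the fingers, y is the line along which they close (so a half turn about z gives the same grasp; the last joint's range is limited). The gripper opens to 87 mm and grips with 3 to 60 N. Pads are 19 mm wide; open, the fingers measure 117 mm over their backs; the gripper's body (75 mm by 190 mm) begins 51 mm behind the grasp point.
Start: joints at [-83.108, 30.224, 82.088, -0, 67.689, -10.227], TCP at [0.184, -0.597, 0.24] pointing down, gripper open.
Joint ranges: [-176.69, 176.69], [-43.24, 126.21], [12.49, 139.97], [-82, 262], [0, 151.66], [-163.58, 163.58]. Speed limits (degrees/s): [159.86, 159.86, 180, 180, 180, 180].

### API

Orientations are given as a 3x3 rotation matrix whose columns are the frame's x, y, z axes.
In Python, from rig import bot, imaging, finder gives the robot as it stands. The module is installed in compiled form; this text tells all that it offers.
- The arm moves only by the tool play_rows, never from a script. Its argument "motion" is a list that holds one entry, the list of rows, each a list of 6 numbers: the shift along the tool's x, y, z in m, then the turn, a rotation vector about the tool's x, y, z in degrees. In form: [[[dx, dy, dz, wx, wy, wz], ...]]. A call has 1 to 8 rows; each row is the pose to reach, as a shift and turn from the pose commanded when the call began, along the tool's axes at that moment; what a row does not reach only later rows make up. A row lasts 1/12 s, in which the tool goes at most 41.7 mm and 7.16 degrees, less where a joint would pass 70% of its speed; a pose out of reach is approached as far as the arm can. A call with a gripper value outside its range is refused whole. "fingers" is the finger opening in m, from 0 to 0.087, set as the call begins (left out, the last holds). The fingers move at their own pace and stop on an object; the grip force is fixed at half the most. Time passes only in rows, so rows that repeat a pose let the fingers close. It gives the time, the measured TCP pose, the force, the opening and the grip force at its end, in the units of the state.
- bot.read_state(): the state, without advancing time (a new reading comes with each control period).
- imaging.capture(name): name is "scene" or "top"; returns a dict with "frame" (420x560x3 uint8, red, green, blue), "camera_matrix" (3x3 intrinsics, pixels), "R" (3x3) and "t" (3): a world point X has camera coordinates R X + t. Camera axes: x right, y down, z forward; pixel columns grow to the right and rows downward; lengths in m; the calibration is good to about 2 mm. A picture is of the moment at which its call begins. There is no depth.
- bot.hand_in(): hands the job in; it is judged then, once.
Trained networks look in the newest picture that a camera, given by its name, has taken for a name from the list of things; names that differ only in an ending like _2 or _b are one class to them, and where a whole thing is asked for, a point or a joint stands for the part that bears it (a point fixed in the world has none). Each returns a list of dicts, best first, with "confidence" (0 to 1); they miss things now and then, are a little off and sometimes report something else, mostly with a low value. They report only what shows in the picture. A call takes as long as a camera call. They do not tell look-alikes from the thing itself.
- finder.recognise(camera, name): "at" ([x, y, z] in m, in world coordinates, good to about 4 mm: the middle of the surface that is visible of it).
- finder.outline_of(camera, name): "pixels" (420x560 bool, what is visible of it).
The state is a dict: "time_s": time; "joint_positions": joint angles; "qvel": joint speeds; "tau": joint torques, N m; "position": TCP position; "tcp_rot": TCP orientation; "force": force on the tool from outside, world axes, zero at the start; "moment": the same for the moment, N m; "opening": opening from 0.0 (shut) to 1.0 (fully open); "grasp_force": force on a finger pad.
Only numpy, scipy, OpenCV 4.12 (cv2) and the standard library are available. Lean on these libraries where they do the work, as an engineer would, in place of code of your own. Each camera call takes 0.05 s, during which the arm holds its last target. There are 200 camera calls.

### The job

Set out the bench for hand soldering: stand the tip cleaner in the middle of the blue pad and the solder spool in the middle of the yellow pad, put the braid reel centred on top of the solder spool, and stand the flux jar exactly halfway between the two pads, in line with them. Everything ends upright and let go; leave the green pot where it is.

Things in the scene. Friction and masses are not known exactly. Their poses are not given: they have to be found in the camera images.
- tip_cleaner: Brass-wool tip cleaner: black round tin, 56 mm diameter, 32 mm high (wool top up to 36 mm), top of golden brass wool. Loose, about 0.16 kg. Origin: centre of its underside, z up along its axis; its yaw does not matter.
- solder_spool: Spool of solder standing on end: white flanges, silver-grey wire, dark hole in its flat top; grip it as a solid cylinder 54 mm in diameter, 44 mm high. Loose, about 0.28 kg. Origin: centre of its underside, z up along its axis; its yaw does not matter.
- braid_reel: Small reel of copper desoldering braid lying flat: red flanges, copper edge and copper centre; 40 mm diameter, 16 mm high, flat top and bottom. Loose, about 0.03 kg. Origin: centre of its underside, z up along its axis; its yaw does not matter.
- flux_jar: Closed jar of flux: amber-orange cylinder with a screw lid that has a white dot; 44 mm diameter, 50 mm high. Loose, about 0.09 kg. Origin: centre of its underside, z up along its axis; its yaw does not matter.
- blue_pad: Dark blue round pad fixed on the bench, 76 mm diameter, 3 mm thick. Origin: centre of its underside, at bench level. Its centre is always 240 mm from the yellow pad's; its x axis lies along the line through both pad centres (either way).
- yellow_pad: Yellow round pad fixed on the bench, 76 mm diameter, 3 mm thick. Origin: centre of its underside, at bench level. It may be to the left or to the right of the blue pad.
- green_pot: Empty open green plastic pot, 48 mm across the rim, 46 mm high, standing loose among the things; not to be moved. Origin: centre of its underside.
Not all that is in view belongs to the job. Leave any pink or purple look-alike of the flux_jar alone.

How it is judged (in metres and radians):
At the end, for the whole second after the job is handed in: Tip cleaner on blue pad, spool on yellow pad (12 mm of centre); reel on spool (10 mm of its axis); jar on the bench midway (15 mm of the line of centres, at most 132 mm from either); all upright within 0.12 rad, let go, at rest; green pot upright within 20 mm of its start (horizontal distance between tip_cleaner and blue_pad below 0.012 m and height (world z) of each of tip_cleaner, solder_spool below 0.007 m and horizontal distance between solder_spool and yellow_pad below 0.012 m and horizontal distance between braid_reel and solder_spool below 0.01 m and z of braid_reel in the frame of solder_spool between 0.04 and 0.049 m and horizontal distance between flux_jar and blue_pad below 0.132 m and horizontal distance between flux_jar and yellow_pad below 0.132 m and y of flux_jar in the frame of blue_pad between -0.015 and 0.015 m and height (world z) of flux_jar below 0.005 m and angle between each of tip_cleaner, solder_spool, braid_reel, flux_jar, green_pot's own z axis and vertical below 0.12 rad and linear speed of each of tip_cleaner, solder_spool, braid_reel, flux_jar below 0.02 m/s and angular speed of each of tip_cleaner, solder_spool, braid_reel, flux_jar below 0.3 rad/s and distance of green_pot from where it was at the start of the episode below 0.02 m); the robot touches nothing.
It fails at once if the green pot is shifted by more than 20 mm (distance of green_pot from where it was at the start of the episode above 0.02 m).
It also fails if it takes over 106 s, if anything falls off the work surface, if the arm or the gripper's body presses on something with over 40 N, if the wrist force passes 120 N, or if a joint passes its speed limit or range.

## Working session

There is one attempt and no reset: what is moved stays moved. The work goes in short steps, Python scripts to look and compute and a tool call to move; the robot and the scene stay as the last step left them, time stands still between calls to the robot, and variables do not carry over. Pictures are saved under pics/ and viewed, at most 14 in all, crops included, and the job is handed in when it is done.

Besides the shell and the picture viewer there is one more tool, called after "Emit:" as a command line: name --argument value ..., lists and objects as JSON in quotes. play_rows: Moves the arm, as the interface text tells. Its arguments: {"type":"object","properties":{"motion":{"type":"array"},"fingers":{"type":"number"}},"required":["motion"]}

```bash
mkdir -p pics
cat > look.py <<'E'
import cv2,numpy as np
from rig import bot,imaging,finder
def cap(cam,fn=None):
    c=imaging.capture(cam)
    if fn: cv2.imwrite('pics/'+fn,cv2.cvtColor(c['frame'],cv2.COLOR_RGB2BGR))
    return c
def ray(c,u,v,z):
    K,R,t=[np.array(c[k]) for k in('camera_matrix','R','t')]
    o=-R.T@t; d=R.T@np.linalg.inv(K)@np.array([u,v,1.]); return o+d*(z-o[2])/d[2]
def proj(c,X):
    p=np.array(c['camera_matrix'])@(np.array(c['R'])@np.array(X)+np.array(c['t'])); return p[:2]/p[2]
N=['tip_cleaner','solder_spool','braid_reel','flux_jar','blue_pad','yellow_pad','green_pot']
E
cat > m1.py <<'E'
from look import *
for cam in('top','scene'):
    c=cap(cam,cam+'1.png')
    R=np.array(c['R']);print(cam,'campos',np.round(-R.T@np.array(c['t']),3))
    for n in N:
        for d in finder.recognise(cam,n): print(n,round(d['confidence'],2),np.round(d['at'],4),np.round(proj(c,d['at'])))
s=bot.read_state();print(s['time_s'],s['position'],np.round(s['tcp_rot'],4),s['opening'])
E
python3 m1.py
```

```text
top campos [0.364 0.002 0.783]
tip_cleaner 0.9 [0.4314 0.3226 0.0329] [104. 280.]
braid_reel 0.81 [ 0.6545 -0.1601  0.0114] [350. 156.]
flux_jar 0.98 [0.6469 0.0148 0.0523] [264. 157.]
flux_jar 0.93 [ 0.622  -0.0737  0.0523] [311. 167.]
flux_jar 0.68 [ 0.5606 -0.0027  0.0505] [276. 200.]
blue_pad 0.75 [0.4248 0.1058 0.0008] [224. 278.]
blue_pad 0.56 [ 0.4455 -0.3208  0.0302] [447. 252.]
blue_pad 0.33 [0.4299 0.3237 0.0346] [103. 281.]
yellow_pad 0.94 [ 0.4638 -0.1291  0.0025] [343. 250.]
green_pot 0.84 [ 0.4433 -0.3223  0.0278] [447. 253.]
scene campos [1.442 0.133 0.829]
tip_cleaner 0.57 [0.4448 0.3239 0.0326] [416. 207.]
solder_spool 0.6 [0.6734 0.1754 0.046 ] [352. 265.]
solder_spool 0.21 [0.4434 0.325  0.0328] [417. 207.]
braid_reel 0.77 [ 0.6591 -0.1631  0.0174] [197. 255.]
flux_jar 0.91 [ 0.6428 -0.0775  0.0416] [236. 245.]
flux_jar 0.77 [0.6669 0.0128 0.0461] [275. 256.]
flux_jar 0.68 [ 0.5755 -0.0007  0.0424] [275. 228.]
blue_pad 0.96 [0.4229 0.1067 0.0037] [326. 203.]
blue_pad 0.17 [ 0.6579 -0.1628  0.015 ] [198. 255.]
yellow_pad 0.67 [ 0.4739 -0.1298 -0.0015] [230. 209.]
green_pot 0.63 [ 0.4521 -0.3143  0.0327] [160. 187.]
0.8 [ 0.18399043 -0.59727614  0.23958204] [[ 0.9557  0.2943  0.    ]
 [ 0.2943 -0.9557 -0.    ]
 [-0.      0.     -1.    ]] 0.9976586664576798
```

View pics/top1.png

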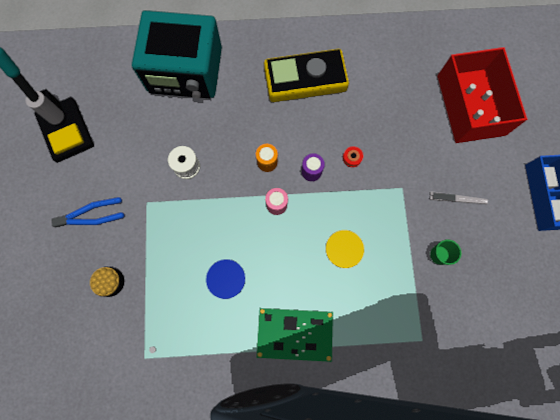

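View pics/scene1.png

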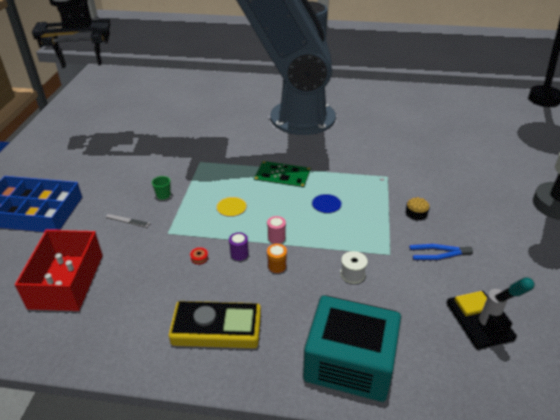

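The top view shows the spool at (183,160), orange jar at (266,156), purple look-alike at (313,166), pink look-alike at (277,200), red reel at (352,156), tip cleaner at (106,281), blue pad at (225,279), yellow pad at (345,249) and green pot at (447,252). The scene view shows the same things, with the orange jar at (277,257). 

Candidates for the flux jar are (266,156) orange, (313,166) purple and (277,200) pink. I choose the orange one. Next I fit cylinder silhouettes to the masks in both cameras and make a close crop.

```bash
cat >> look.py <<'E'
from scipy.optimize import least_squares
DIM={'tip_cleaner':(.028,0,.034),'solder_spool':(.027,0,.044),'braid_reel':(.02,0,.016),'flux_jar':(.022,0,.05),'blue_pad':(.038,0,.003),'yellow_pad':(.038,0,.003),'green_pot':(.024,0,.046)}
def hullcen(c,xy,r,z0,z1):
    a=np.linspace(0,2*np.pi,48,endpoint=False)
    P=np.array([proj(c,[xy[0]+r*np.cos(t),xy[1]+r*np.sin(t),z]) for z in(z0,z1) for t in a],np.float32)
    h=cv2.convexHull(P); m=cv2.moments(h); return np.array([m['m10'],m['m01']])/m['m00'],m['m00']
def locate(cam,c,n,guess,z0=0):
    r,_,h=DIM[n]; pc,A=hullcen(c,guess,r,z0,z0+h); best=None
    for d in finder.outline_of(cam,n):
        m=np.array(d['pixels']).astype(np.uint8); k,_,st,ce=cv2.connectedComponentsWithStats(m)
        for i in range(1,k):
            e=np.hypot(*(ce[i]-pc))
            if st[i,4]>.5*A and e<18 and(best is None or e<best[0]): best=(e,ce[i],st[i,4],d['confidence'])
    if best is None: return None
    s=least_squares(lambda p:hullcen(c,p,r,z0,z0+h)[0]-best[1],guess,diff_step=1e-4)
    return np.round(s.x,4),round(best[2]/A,2),round(best[3],2)
E
cat > m2.py <<'E'
from look import *
G={'tip_cleaner':(.435,.323),'solder_spool':(.665,.175),'braid_reel':(.657,-.161),'flux_jar':(.650,.014),'blue_pad':(.424,.106),'yellow_pad':(.468,-.129),'green_pot':(.446,-.318)}
for cam in('top','scene'):
    c=cap(cam)
    for n in N: print(cam,n,locate(cam,c,n,G[n]))
    if cam=='top': cv2.imwrite('pics/crop1.png',cv2.resize(cv2.cvtColor(c['frame'][130:230,150:380],cv2.COLOR_RGB2BGR),None,fx=3,fy=3))
E
python3 m2.py
```

```text
top tip_cleaner (array([0.4296, 0.3248]), np.float64(0.85), 0.83)
top solder_spool (array([0.6572, 0.1772]), np.float64(1.01), 0.68)
top braid_reel (array([ 0.6558, -0.165 ]), np.float64(0.98), 0.88)
top flux_jar (array([0.6571, 0.0118]), np.float64(0.87), 0.73)
top blue_pad (array([0.4237, 0.104 ]), np.float64(0.99), 0.62)
top yellow_pad (array([ 0.4682, -0.1316]), np.float64(1.01), 0.94)
top green_pot (array([ 0.4464, -0.3194]), np.float64(0.81), 0.86)
scene tip_cleaner (array([0.431 , 0.3276]), np.float64(0.92), 0.87)
scene solder_spool (array([0.6555, 0.1794]), np.float64(0.95), 0.73)
scene braid_reel None
scene flux_jar (array([0.6542, 0.0128]), np.float64(0.91), 0.77)
scene blue_pad (array([0.4204, 0.1046]), np.float64(0.98), 0.92)
scene yellow_pad (array([ 0.4653, -0.1306]), np.float64(0.91), 0.66)
scene green_pot (array([ 0.4374, -0.3172]), np.float64(0.81), 0.73)
```

View pics/crop1.png

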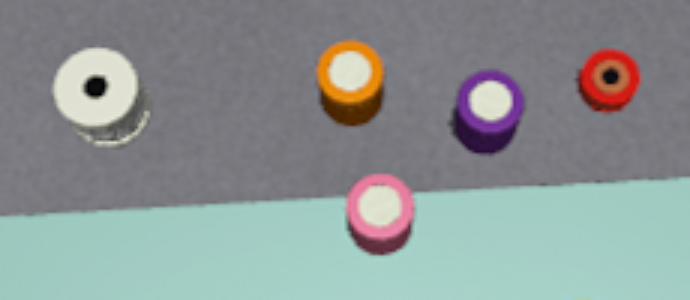

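The crop confirms the jar: orange body with a white dot at crop (350,70), with purple at (489,100) and pink at (379,207). The pads come out 240 mm apart, as they must be. 

Positions I will use:

| Thing | Position (x, y) |
|---|---|
| Spool | (.6565, .178) |
| Reel | (.656, -.165) |
| Jar | (.656, .012) |
| Cleaner | (.430, .326) |
| Blue pad | (.422, .104) |
| Yellow pad | (.467, -.131) |
| Midpoint | (.4445, -.0135) |

I start with the spool, and turn the tool 17.1° to line it up with the world axes.

Emit:
play_rows --motion '[[[0.227,-0.201,0.04,0,0,17.12],[0.227,-0.201,0.04,0,0,17.12],[0.227,-0.201,0.04,0,0,17.12],[0.227,-0.201,0.04,0,0,17.12],[0.227,-0.201,0.04,0,0,17.12],[0.227,-0.201,0.04,0,0,17.12],[0.227,-0.201,0.04,0,0,17.12],[0.227,-0.201,0.04,0,0,17.12]]]' --fingers 0.087

```text
time_s: 2.27
position: [0.3426, -0.3325, 0.1989]
tcp_rot: [[1.0, 0.003, -0.001], [0.003, -1.0, 0.005], [-0.001, -0.005, -1.0]]
force: [-0.4, 0.1, -0.5]
opening: 0.997
grasp_force: 0.0
```

Emit:
play_rows --motion '[[[0.158,-0.258,0.0,0,0,0],[0.158,-0.258,0.0,0,0,0],[0.158,-0.258,0.0,0,0,0],[0.158,-0.258,0.0,0,0,0],[0.158,-0.258,0.0,0,0,0],[0.158,-0.258,0.0,0,0,0],[0.158,-0.258,0.0,0,0,0],[0.158,-0.258,0.0,0,0,0]]]'

```text
time_s: 2.93
position: [0.5022, -0.0759, 0.2]
tcp_rot: [[1.0, 0.005, 0.003], [0.005, -1.0, 0.001], [0.003, -0.001, -1.0]]
force: [-0.4, -0.1, 0.4]
opening: 0.998
grasp_force: 0.0
```

Emit:
play_rows --motion '[[[0.157,-0.258,0.08,0,0,0],[0.157,-0.258,0.08,0,0,0],[0.157,-0.258,0.08,0,0,0],[0.157,-0.258,0.08,0,0,0],[0.157,-0.258,0.08,0,0,0],[0.157,-0.258,0.08,0,0,0],[0.157,-0.258,0.08,0,0,0],[0.157,-0.258,0.08,0,0,0]]]'

```text
time_s: 3.6
position: [0.6584, 0.1814, 0.1181]
tcp_rot: [[1.0, 0.002, 0.001], [0.002, -1.0, 0.001], [0.001, -0.001, -1.0]]
force: [-0.5, -0.2, 0.4]
opening: 1.0
grasp_force: 0.0
```

Emit:
play_rows --motion '[[[0,0,0,0,0,0],[0,0,0,0,0,0],[0,0,0,0,0,0]]]'

```text
time_s: 3.85
position: [0.6562, 0.1767, 0.1194]
tcp_rot: [[1.0, -0.0, -0.001], [-0.0, -1.0, -0.001], [-0.001, 0.001, -1.0]]
force: [-1.0, 0.1, -0.4]
opening: 1.002
grasp_force: 0.0
```

Emit:
play_rows --motion '[[[0,-0.001,0.04,0,0,0],[0,-0.001,0.07,0,0,0],[0,-0.001,0.092,0,0,0],[0,-0.001,0.092,0,0,0],[0,-0.001,0.092,0,0,0],[0,-0.001,0.092,0,0,0]]]'

```text
time_s: 4.35
position: [0.658, 0.1776, 0.0294]
tcp_rot: [[1.0, -0.001, 0.003], [-0.001, -1.0, 0.0], [0.003, -0.0, -1.0]]
force: [0.9, 0.5, -0.2]
opening: 1.0
grasp_force: 0.0
```

Emit:
play_rows --motion '[[[0,0,0,0,0,0],[0,0,0,0,0,0],[0,0,0,0,0,0],[0,0,0,0,0,0],[0,0,0,0,0,0],[0,0,0,0,0,0],[0,0,0,0,0,0],[0,0,0,0,0,0]]]' --fingers 0.045

```text
time_s: 5.02
position: [0.6568, 0.1787, 0.0278]
tcp_rot: [[1.0, 0.0, 0.0], [0.0, -1.0, -0.0], [0.0, 0.0, -1.0]]
force: [-0.6, -0.2, 2.0]
opening: 0.612
grasp_force: 30.0
```

Emit:
play_rows --motion '[[[0,0,-0.03,0,0,0],[0,0,-0.07,0,0,0],[0,0,-0.1,0,0,0],[-0.03,0.05,-0.11,0,0,0],[-0.05,0.08,-0.11,0,0,0],[-0.07,0.115,-0.11,0,0,0],[-0.09,0.15,-0.11,0,0,0],[-0.11,0.18,-0.11,0,0,0]]]'

```text
time_s: 5.68
position: [0.5474, 0.0003, 0.1373]
tcp_rot: [[1.0, 0.001, 0.0], [0.001, -1.0, -0.0], [0.0, 0.0, -1.0]]
force: [0.9, -0.2, -2.3]
opening: 0.613
grasp_force: 30.0
```

Emit:
play_rows --motion '[[[-0.02,0.033,0,0,0,0],[-0.04,0.065,0,0,0,0],[-0.06,0.097,0,0,0,0],[-0.08,0.13,0,0,0,0],[-0.08,0.13,0,0,0,0],[-0.08,0.13,0,0,0,0],[-0.08,0.13,0,0,0,0]]]'

```text
time_s: 6.27
position: [0.4686, -0.1285, 0.1374]
tcp_rot: [[1.0, -0.001, -0.0], [-0.001, -1.0, 0.001], [-0.0, -0.001, -1.0]]
force: [-0.0, -0.4, -2.5]
opening: 0.613
grasp_force: 30.0
```

Emit:
play_rows --motion '[[[0,0,0.03,0,0,0],[0,0,0.06,0,0,0],[0,0,0.085,0,0,0],[0,0,0.1,0,0,0],[0,0,0.106,0,0,0],[0,0,0.107,0,0,0],[0,0,0.107,0,0,0],[0,0,0.107,0,0,0]]]'

```text
time_s: 6.93
position: [0.4696, -0.1277, 0.0308]
tcp_rot: [[1.0, 0.002, 0.001], [0.002, -1.0, -0.001], [0.001, 0.001, -1.0]]
force: [-0.1, 0.1, -2.5]
opening: 0.614
grasp_force: 30.0
```

Emit:
play_rows --motion '[[[0,0,0,0,0,0],[0,0,0,0,0,0],[0,0,0,0,0,0],[0,0,0,0,0,0],[0,0,0,0,0,0],[0,0,0,0,0,0],[0,0,0,0,0,0]]]' --fingers 0.08

```text
time_s: 7.52
position: [0.4686, -0.1287, 0.0306]
tcp_rot: [[1.0, -0.0, 0.0], [-0.0, -1.0, -0.0], [0.0, 0.0, -1.0]]
force: [0.3, 0.4, 0.3]
opening: 0.912
grasp_force: 0.0
```

Emit:
play_rows --motion '[[[0,0,-0.03,0,0,0],[0,0,-0.07,0,0,0],[0,0,-0.11,0,0,0],[0.04,0.007,-0.11,0,0,0],[0.08,0.014,-0.11,0,0,0],[0.12,0.021,-0.11,0,0,0],[0.16,0.028,-0.11,0,0,0],[0.189,0.034,-0.11,0,0,0]]]'

```text
time_s: 8.18
position: [0.6609, -0.1632, 0.1412]
tcp_rot: [[1.0, 0.0, 0.003], [0.0, -1.0, -0.001], [0.003, 0.001, -1.0]]
force: [0.5, -0.3, -0.5]
opening: 0.921
grasp_force: 0.0
```

Emit:
play_rows --motion '[[[0,0,0,0,0,0],[0,0,0,0,0,0],[0,0,0,0,0,0]]]' --fingers 0.062

```text
time_s: 8.43
position: [0.6559, -0.1619, 0.1396]
tcp_rot: [[1.0, 0.0, -0.003], [0.0, -1.0, 0.001], [-0.003, -0.001, -1.0]]
force: [-1.0, -0.3, -1.0]
opening: 0.776
grasp_force: 0.0
```

```bash
cat > m3.py <<'E'
from look import *
for cam in('top','scene'):
    c=cap(cam,cam+'3.png')
    print(cam,'spool',locate(cam,c,'solder_spool',(.467,-.131),.003),'reel',locate(cam,c,'braid_reel',(.656,-.165)))
print(np.round(bot.read_state()['position'],4))
E
python3 m3.py
```

```text
top spool None reel None
scene spool (array([ 0.4767, -0.1181]), np.float64(0.62), 0.74) reel (array([ 0.6538, -0.1636]), np.float64(1.0), 0.54)
[ 0.6568 -0.1624  0.1408]
```

Run:
```python
import cv2,numpy as np
a=cv2.imread('pics/top3.png'); b=cv2.imread('pics/scene3.png')
cv2.imwrite('pics/c3.png',np.hstack([cv2.resize(a[130:330,230:430],(400,400)),cv2.resize(b[150:290,150:290],(400,400))]))
```

```text
(no output)
```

View pics/c3.png

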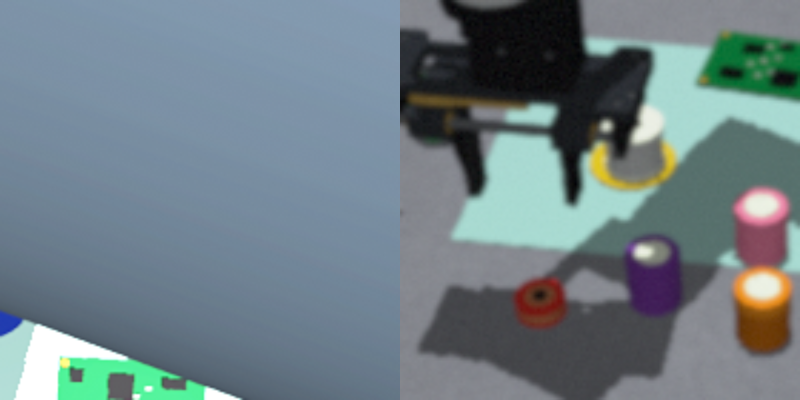

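The arm hides the top view. The scene crop shows the spool (crop 637,145) standing upright in the middle of the yellow pad, and the reel at (540,303), still free. Now I grasp the reel.

Emit:
play_rows --motion '[[[-0.001,0.002,0.04,0,0,0],[-0.001,0.002,0.08,0,0,0],[-0.001,0.002,0.105,0,0,0],[-0.001,0.002,0.115,0,0,0],[-0.001,0.002,0.119,0,0,0],[-0.001,0.002,0.119,0,0,0],[-0.001,0.002,0.119,0,0,0]]]'

```text
time_s: 9.32
position: [0.6579, -0.1651, 0.0232]
tcp_rot: [[1.0, 0.0, 0.003], [0.0, -1.0, -0.001], [0.003, 0.001, -1.0]]
force: [1.0, 0.6, 0.3]
opening: 0.715
grasp_force: 0.0
```

Emit:
play_rows --motion '[[[0,0,0,0,0,0],[0,0,0,0,0,0],[0,0,0,0,0,0],[0,0,0,0,0,0],[0,0,0,0,0,0],[0,0,0,0,0,0],[0,0,0,0,0,0],[0,0,0,0,0,0]]]' --fingers 0.032

```text
time_s: 9.98
position: [0.657, -0.1647, 0.0224]
tcp_rot: [[1.0, 0.0, 0.001], [0.0, -1.0, -0.0], [0.001, 0.0, -1.0]]
force: [-0.6, -0.9, 5.4]
opening: 0.454
grasp_force: 30.0
```

Emit:
play_rows --motion '[[[0,0,0,0,0,0]]]'

```text
time_s: 10.07
position: [0.657, -0.1647, 0.0224]
tcp_rot: [[1.0, 0.0, 0.001], [0.0, -1.0, -0.0], [0.001, 0.0, -1.0]]
force: [-0.8, 0.9, 5.8]
opening: 0.45
grasp_force: 30.0
```

Emit:
play_rows --motion '[[[0,0,-0.03,0,0,0],[0,0,-0.07,0,0,0],[0,0,-0.1,0,0,0],[-0.035,-0.007,-0.1,0,0,0],[-0.075,-0.014,-0.1,0,0,0],[-0.115,-0.022,-0.1,0,0,0],[-0.15,-0.029,-0.1,0,0,0],[-0.187,-0.036,-0.1,0,0,0]]]'

```text
time_s: 10.73
position: [0.4678, -0.128, 0.1215]
tcp_rot: [[1.0, 0.0, 0.0], [0.0, -1.0, -0.0], [0.0, 0.0, -1.0]]
force: [-0.1, -0.5, 0.1]
opening: 0.446
grasp_force: 30.0
```

Emit:
play_rows --motion '[[[0,0,0,0,0,0],[0,0,0,0,0,0],[0,0,0,0,0,0],[0,0,0,0,0,0]]]'

```text
time_s: 11.07
position: [0.4716, -0.1296, 0.1218]
tcp_rot: [[1.0, -0.0, 0.003], [-0.0, -1.0, -0.001], [0.003, 0.001, -1.0]]
force: [0.2, -0.4, -1.0]
opening: 0.447
grasp_force: 30.0
```

Run:
```python
from look import *
c=cap('scene','scene4.png')
b=cv2.imread('pics/scene4.png'); cv2.imwrite('pics/c4.png',cv2.resize(b[120:270,150:350],(800,600),interpolation=2))
print('spool',locate('scene',c,'solder_spool',(.467,-.131),.003),'reel',locate('scene',c,'braid_reel',(.468,-.129),.1))
print('yel',proj(c,[.4667,-.131,.003]),np.round(bot.read_state()['position'],4))
```

```text
spool (array([ 0.4677, -0.1264]), np.float64(1.06), 0.8) reel (array([ 0.4686, -0.1311]), np.float64(0.91), 0.53)
yel [230.3241741  206.18030272] [ 0.471  -0.1291  0.1215]
```

View pics/c4.png

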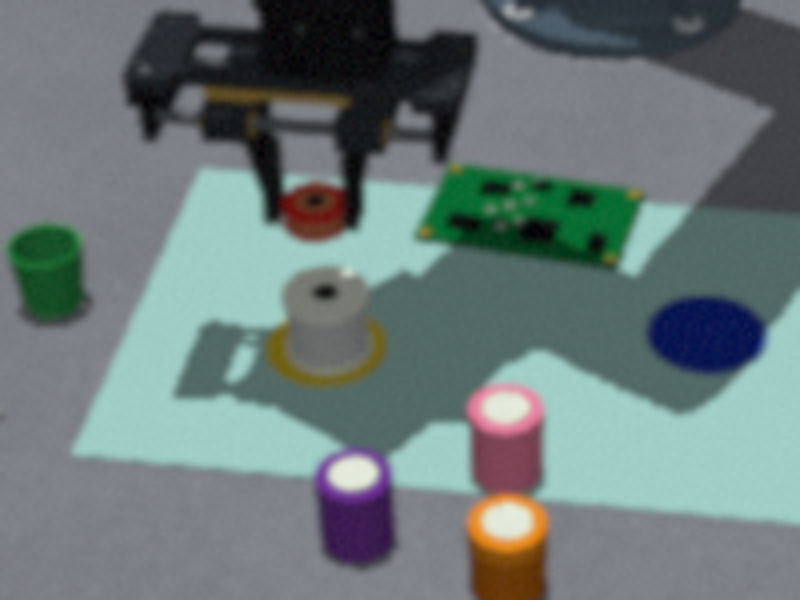

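The reel hangs level between the fingers at crop (315,210), just above the spool at (325,310). It lowers onto it after a correction of about 1 mm.

Emit:
play_rows --motion '[[[-0.001,-0.001,0.02,0,0,0],[-0.001,-0.001,0.036,0,0,0],[-0.001,-0.001,0.046,0,0,0],[-0.001,-0.001,0.05,0,0,0],[-0.001,-0.001,0.051,0,0,0],[-0.001,-0.001,0.051,0,0,0],[-0.001,-0.001,0.051,0,0,0]]]'

```text
time_s: 11.8
position: [0.4691, -0.1278, 0.071]
tcp_rot: [[1.0, 0.0, 0.001], [0.0, -1.0, -0.0], [0.001, 0.0, -1.0]]
force: [-0.3, 0.3, -0.7]
opening: 0.444
grasp_force: 30.0
```

Emit:
play_rows --motion '[[[0,0,0,0,0,0],[0,0,0,0,0,0],[0,0,0,0,0,0],[0,0,0,0,0,0],[0,0,0,0,0,0],[0,0,0,0,0,0]]]' --fingers 0.062

```text
time_s: 12.3
position: [0.4686, -0.1276, 0.0707]
tcp_rot: [[1.0, -0.0, 0.0], [-0.0, -1.0, -0.0], [0.0, 0.0, -1.0]]
force: [-0.0, -0.8, -0.6]
opening: 0.702
grasp_force: 0.0
```

Emit:
play_rows --motion '[[[0,0,-0.02,0,0,0],[0,0,-0.05,0,0,0],[0,0,-0.07,0,0,0],[0.03,-0.02,-0.07,0,0,0],[0.06,-0.05,-0.07,0,0,0],[0.095,-0.07,-0.07,0,0,0],[0.12,-0.095,-0.07,0,0,0],[0.15,-0.115,-0.07,0,0,0]]]'

```text
time_s: 12.97
position: [0.6189, -0.0105, 0.1406]
tcp_rot: [[1.0, 0.001, -0.001], [0.001, -1.0, 0.0], [-0.001, -0.0, -1.0]]
force: [-0.1, 0.0, 0.3]
opening: 0.714
grasp_force: 0.0
```

Emit:
play_rows --motion '[[[0.036,-0.025,0,0,0,0],[0.036,-0.025,0,0,0,0],[0.036,-0.025,0,0,0,0],[0.036,-0.025,0,0,0,0],[0.036,-0.025,0,0,0,0]]]' --fingers 0.07

```text
time_s: 13.38
position: [0.6528, 0.0118, 0.14]
tcp_rot: [[1.0, -0.001, -0.003], [-0.001, -1.0, 0.0], [-0.003, -0.0, -1.0]]
force: [0.0, 0.8, 0.3]
opening: 0.803
grasp_force: 0.0
```

Run:
```python
from look import *
c=cap('scene','scene5.png')
b=cv2.imread('pics/scene5.png'); cv2.imwrite('pics/c5.png',cv2.resize(b[150:300,150:350],(800,600),interpolation=2))
print('reel',locate('scene',c,'braid_reel',(.468,-.129),.047),'jar',locate('scene',c,'flux_jar',(.656,.012)))
print(np.round(bot.read_state()['position'],4))
```

```text
reel None jar (array([0.6515, 0.012 ]), np.float64(0.93), 0.56)
[0.6535 0.0114 0.1406]
```

View pics/c5.png

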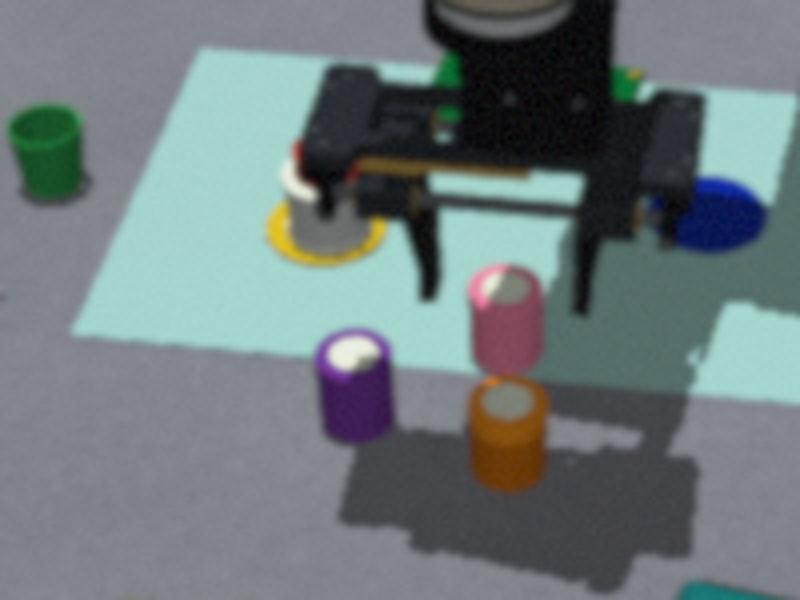

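The reel's red shows on top of the spool at crop (300,160), partly hidden by the gripper. The orange jar is at (508,435), directly under the gripper. Grasping it now.

Emit:
play_rows --motion '[[[0.001,0,0.04,0,0,0],[0.001,0,0.075,0,0,0],[0.001,0,0.1,0,0,0],[0.001,0,0.108,0,0,0],[0.001,0,0.108,0,0,0],[0.001,0,0.108,0,0,0]]]'

```text
time_s: 14.03
position: [0.6559, 0.0119, 0.0332]
tcp_rot: [[1.0, -0.001, 0.001], [-0.001, -1.0, -0.0], [0.001, 0.0, -1.0]]
force: [0.9, -0.8, 0.2]
opening: 0.805
grasp_force: 0.0
```

Emit:
play_rows --motion '[[[0,0,0,0,0,0],[0,0,0,0,0,0],[0,0,0,0,0,0],[0,0,0,0,0,0],[0,0,0,0,0,0],[0,0,0,0,0,0],[0,0,0,0,0,0],[0,0,0,0,0,0]]]' --fingers 0.036

```text
time_s: 14.7
position: [0.656, 0.0124, 0.0334]
tcp_rot: [[1.0, 0.0, 0.001], [0.0, -1.0, -0.0], [0.001, 0.0, -1.0]]
force: [-0.4, 0.1, 4.8]
opening: 0.5
grasp_force: 30.0
```

Emit:
play_rows --motion '[[[0,0,-0.03,0,0,0],[0,0,-0.07,0,0,0],[0,0,-0.11,0,0,0],[0,0,-0.11,0,0,0],[0,0,-0.11,0,0,0]]]'

```text
time_s: 15.12
position: [0.6575, 0.0123, 0.1453]
tcp_rot: [[1.0, 0.0, 0.006], [0.0, -1.0, -0.001], [0.006, 0.001, -1.0]]
force: [-0.3, -0.4, -1.5]
opening: 0.5
grasp_force: 30.0
```

Emit:
play_rows --motion '[[[-0.035,0.004,0,0,0,0],[-0.075,0.009,0,0,0,0],[-0.115,0.014,0,0,0,0],[-0.15,0.018,0,0,0,0],[-0.185,0.022,0,0,0,0],[-0.212,0.026,0,0,0,0],[-0.212,0.026,0,0,0,0],[-0.212,0.026,0,0,0,0]]]'

```text
time_s: 15.78
position: [0.4407, -0.0131, 0.1414]
tcp_rot: [[1.0, -0.001, -0.005], [-0.001, -1.0, 0.001], [-0.005, -0.001, -1.0]]
force: [1.7, -0.8, -0.5]
opening: 0.502
grasp_force: 30.0
```

Emit:
play_rows --motion '[[[0,0,0,0,0,0],[0,0,0,0,0,0],[0,0,0,0,0,0]]]'

```text
time_s: 16.03
position: [0.4449, -0.0137, 0.1422]
tcp_rot: [[1.0, 0.0, 0.001], [0.0, -1.0, -0.0], [0.001, 0.0, -1.0]]
force: [0.3, 0.5, -0.5]
opening: 0.498
grasp_force: 30.0
```

Emit:
play_rows --motion '[[[0,0,0.035,0,0,0],[0,0,0.07,0,0,0],[0,0,0.093,0,0,0],[0,0,0.104,0,0,0],[0,0,0.108,0,0,0],[0,0,0.109,0,0,0],[0,0,0.109,0,0,0],[0,0,0.109,0,0,0]]]'

```text
time_s: 16.7
position: [0.4447, -0.0136, 0.0337]
tcp_rot: [[1.0, 0.0, 0.002], [0.0, -1.0, -0.0], [0.002, 0.0, -1.0]]
force: [-0.3, -0.4, -0.7]
opening: 0.5
grasp_force: 30.0
```

Emit:
play_rows --motion '[[[0,0,0,0,0,0],[0,0,0,0,0,0],[0,0,0,0,0,0],[0,0,0,0,0,0],[0,0,0,0,0,0],[0,0,0,0,0,0]]]' --fingers 0.07

```text
time_s: 17.2
position: [0.4437, -0.0136, 0.0336]
tcp_rot: [[1.0, -0.0, 0.0], [-0.0, -1.0, -0.0], [0.0, 0.0, -1.0]]
force: [-0.3, 0.5, -0.4]
opening: 0.789
grasp_force: 0.0
```

Emit:
play_rows --motion '[[[0,0,-0.03,0,0,0],[0,0,-0.07,0,0,0],[0,0,-0.11,0,0,0],[-0.002,-0.04,-0.11,0,0,0],[-0.004,-0.08,-0.11,0,0,0],[-0.006,-0.12,-0.11,0,0,0],[-0.008,-0.16,-0.11,0,0,0],[-0.01,-0.2,-0.11,0,0,0]]]'

```text
time_s: 17.87
position: [0.4331, 0.188, 0.1438]
tcp_rot: [[1.0, -0.001, 0.0], [-0.001, -1.0, 0.0], [0.0, -0.0, -1.0]]
force: [1.0, -0.3, -0.3]
opening: 0.802
grasp_force: 0.0
```

Emit:
play_rows --motion '[[[-0.001,-0.035,0,0,0,0],[-0.002,-0.07,0,0,0,0],[-0.004,-0.105,0,0,0,0],[-0.005,-0.139,0,0,0,0],[-0.005,-0.139,0,0,0,0],[-0.005,-0.139,0,0,0,0],[-0.005,-0.139,0,0,0,0]]]' --fingers 0.087

```text
time_s: 18.45
position: [0.4278, 0.3249, 0.1432]
tcp_rot: [[1.0, 0.001, -0.001], [0.001, -1.0, -0.001], [-0.001, 0.001, -1.0]]
force: [-0.1, 0.5, -0.9]
opening: 0.998
grasp_force: 0.0
```

Run:
```python
from look import *
G={'tip_cleaner':(.430,.326,0),'flux_jar':(.445,-.0135,0),'solder_spool':(.468,-.128,.003),'braid_reel':(.468,-.128,.047),'yellow_pad':(.467,-.131,0)}
for cam in('top','scene'):
    c=cap(cam,cam+'6.png')
    for n in G: print(cam,n,locate(cam,c,n,G[n][:2],G[n][2]))
print(np.round(bot.read_state()['position'],4))
```

```text
top tip_cleaner None
top flux_jar (array([ 0.4453, -0.014 ]), np.float64(0.84), 0.62)
top solder_spool None
top braid_reel (array([ 0.4678, -0.1286]), np.float64(1.0), 0.85)
top yellow_pad None
scene tip_cleaner (array([0.4301, 0.3284]), np.float64(0.82), 0.8)
scene flux_jar (array([ 0.4433, -0.0119]), np.float64(0.76), 0.95)
scene solder_spool (array([ 0.48  , -0.1258]), np.float64(0.78), 0.68)
scene braid_reel (array([ 0.4657, -0.1268]), np.float64(0.93), 0.72)
scene yellow_pad None
[0.4287 0.3253 0.1436]
```

View pics/scene6.png

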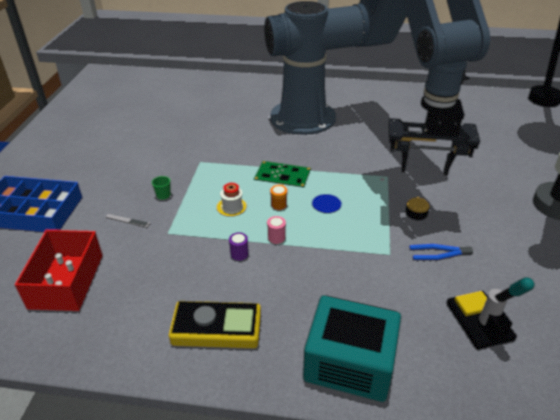

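The spool with the reel stands on the yellow pad at (232,200), the orange jar is midway at (278,197), and the tip cleaner at (417,208) is under the gripper.

Emit:
play_rows --motion '[[[0.001,-0.001,0.04,0,0,0],[0.001,-0.001,0.08,0,0,0],[0.001,-0.001,0.11,0,0,0],[0.001,-0.001,0.119,0,0,0],[0.001,-0.001,0.12,0,0,0],[0.001,-0.001,0.12,0,0,0],[0.001,-0.001,0.12,0,0,0]]]'

```text
time_s: 19.63
position: [0.4308, 0.3271, 0.025]
tcp_rot: [[1.0, 0.0, 0.003], [0.0, -1.0, 0.001], [0.003, -0.001, -1.0]]
force: [-0.7, -0.4, -0.1]
opening: 0.997
grasp_force: 0.0
```

Emit:
play_rows --motion '[[[0,0,0,0,0,0],[0,0,0,0,0,0],[0,0,0,0,0,0],[0,0,0,0,0,0],[0,0,0,0,0,0],[0,0,0,0,0,0],[0,0,0,0,0,0],[0,0,0,0,0,0]]]' --fingers 0.047

```text
time_s: 20.3
position: [0.4298, 0.3266, 0.0239]
tcp_rot: [[1.0, -0.0, 0.001], [-0.0, -1.0, 0.0], [0.001, -0.0, -1.0]]
force: [-0.0, 1.3, 3.4]
opening: 0.639
grasp_force: 30.0
```

Emit:
play_rows --motion '[[[0,0,-0.03,0,0,0],[0,0,-0.07,0,0,0],[0,0,-0.1,0,0,0],[-0.002,0.04,-0.1,0,0,0],[-0.004,0.08,-0.1,0,0,0],[-0.006,0.12,-0.1,0,0,0],[-0.007,0.16,-0.1,0,0,0],[-0.008,0.19,-0.1,0,0,0]]]'

```text
time_s: 20.97
position: [0.4205, 0.1342, 0.1234]
tcp_rot: [[1.0, -0.0, -0.001], [-0.0, -1.0, -0.001], [-0.001, 0.001, -1.0]]
force: [0.2, -1.0, -2.0]
opening: 0.636
grasp_force: 30.0
```

Emit:
play_rows --motion '[[[0,0.03,0,0,0,0],[0,0.03,0,0,0,0],[0,0.03,0,0,0,0],[0,0.03,0,0,0,0],[0,0.03,0,0,0,0]]]'

```text
time_s: 21.38
position: [0.4214, 0.1072, 0.1234]
tcp_rot: [[1.0, 0.001, -0.0], [0.001, -1.0, 0.0], [-0.0, -0.0, -1.0]]
force: [-0.5, 0.2, -1.5]
opening: 0.635
grasp_force: 30.0
```

Emit:
play_rows --motion '[[[0.001,0.002,0.035,0,0,0],[0.001,0.002,0.07,0,0,0],[0.001,0.002,0.087,0,0,0],[0.001,0.002,0.093,0,0,0],[0.001,0.002,0.095,0,0,0],[0.001,0.002,0.096,0,0,0],[0.001,0.002,0.096,0,0,0],[0.001,0.002,0.096,0,0,0]]]'

```text
time_s: 22.05
position: [0.4234, 0.1047, 0.0285]
tcp_rot: [[1.0, 0.001, 0.002], [0.001, -1.0, -0.0], [0.002, 0.0, -1.0]]
force: [-1.1, -0.2, -1.8]
opening: 0.634
grasp_force: 30.0
```

Emit:
play_rows --motion '[[[0,0,0,0,0,0],[0,0,0,0,0,0],[0,0,0,0,0,0],[0,0,0,0,0,0],[0,0,0,0,0,0],[0,0,0,0,0,0],[0,0,0,0,0,0]]]' --fingers 0.08

```text
time_s: 22.63
position: [0.4226, 0.1044, 0.0276]
tcp_rot: [[1.0, -0.0, 0.0], [-0.0, -1.0, 0.0], [0.0, -0.0, -1.0]]
force: [-0.1, -0.2, 0.2]
opening: 0.911
grasp_force: 0.0
```

Emit:
play_rows --motion '[[[0,0,-0.03,0,0,0],[0,0,-0.07,0,0,0],[0,0,-0.11,0,0,0],[0.01,-0.04,-0.14,0,0,0],[0.02,-0.08,-0.15,0,0,0],[0.03,-0.12,-0.15,0,0,0],[0.04,-0.16,-0.15,0,0,0],[0.05,-0.2,-0.15,0,0,0]]]'

```text
time_s: 23.3
position: [0.4708, 0.2987, 0.1784]
tcp_rot: [[1.0, -0.0, 0.001], [-0.0, -1.0, 0.0], [0.001, -0.0, -1.0]]
force: [1.3, -1.2, -0.9]
opening: 0.918
grasp_force: 0.0
```

Emit:
play_rows --motion '[[[0.01,-0.04,0,0,0,0],[0.02,-0.08,0,0,0,0],[0.03,-0.12,0,0,0,0],[0.03,-0.16,0,0,0,0],[0.03,-0.16,0,0,0,0],[0.03,-0.16,0,0,0,0],[0.03,-0.16,0,0,0,0]]]'

```text
time_s: 23.88
position: [0.4997, 0.4561, 0.1766]
tcp_rot: [[1.0, 0.001, -0.002], [0.001, -1.0, -0.002], [-0.002, 0.002, -1.0]]
force: [0.7, 0.1, 0.2]
opening: 0.92
grasp_force: 0.0
```

Run:
```python
from look import *
G={'tip_cleaner':(.422,.104,.003),'flux_jar':(.445,-.0135,0),'solder_spool':(.468,-.128,.003),'braid_reel':(.468,-.128,.047),'green_pot':(.444,-.318,0)}
for cam in('top','scene'):
    c=cap(cam,cam+'7.png')
    for n in G: print(cam,n,locate(cam,c,n,G[n][:2],G[n][2]))
print(np.round(bot.read_state()['position'],4))
a=cv2.imread('pics/top7.png'); b=cv2.imread('pics/scene7.png')
cv2.imwrite('pics/c7.png',np.hstack([cv2.resize(a[130:350,140:380],(400,367)),cv2.resize(b[150:282,200:344],(400,367))]))
```

```text
top tip_cleaner (array([0.4235, 0.1023]), np.float64(0.92), 0.77)
top flux_jar (array([ 0.445 , -0.0146]), np.float64(0.9), 0.86)
top solder_spool None
top braid_reel (array([ 0.4676, -0.129 ]), np.float64(1.0), 0.66)
top green_pot (array([ 0.4464, -0.3197]), np.float64(0.84), 0.91)
scene tip_cleaner (array([0.423 , 0.1054]), np.float64(0.92), 0.81)
scene flux_jar (array([ 0.4424, -0.0133]), np.float64(0.94), 0.64)
scene solder_spool (array([ 0.4796, -0.1216]), np.float64(0.73), 0.85)
scene braid_reel (array([ 0.4648, -0.1266]), np.float64(0.84), 0.75)
scene green_pot (array([ 0.4352, -0.3179]), np.float64(0.83), 0.83)
[0.5008 0.4567 0.1776]
```

View pics/c7.png

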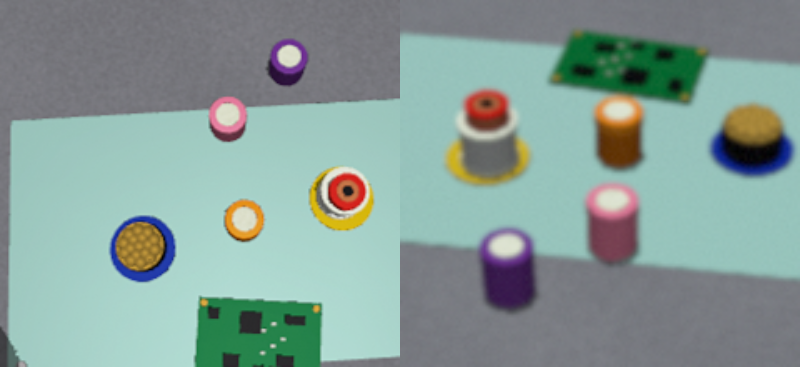

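Both views show everything upright and in place. In the top crop the cleaner is on the blue pad at (141,247), the jar is midway at (244,219), and the reel is centred on the spool at (345,192). The pot has not moved, so I hand in.

```bash
python3 -c "
from rig import bot
print(bot.hand_in())"
```

```text
the job is handed in; nothing more can be done
None
```

I set out the bench and handed the job in at about 24 s of the 106 s allowed; no verdict came back, but in the last pictures every item looked upright and within tolerance, with the spool about 3–5 mm off its pad centre and the green pot unmoved.

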